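# Set an underpinner's pressure and hold a glued frame corner in its vee

## Task

This glued frame corner is about to be pinned on the underpinner: first turn the machine's pressure knob clockwise to the green mark. Then take the corner, lay it on the machine's steel table with its outer corner towards the vee of the two fences, and push it diagonally, down and into the vee together, until it sits flat on the table with both legs flush against their fences. Finish while still holding it pressed there, firmly but without ramming it, with the knob still at the mark and everything else on the bench left where it was.

Things in the scene. Friction and masses are not known exactly. Their poses are not given: they have to be found in the camera images.
- pressure_knob (a joint): pressure knob's angle, rad, 0 to 2.8, growing clockwise from above. It starts between 0 and 0.5; at 1.40 its white pointer is at the middle of the green mark (yellow is 1.9, red 2.4; thin white ticks at 0, 0.35, 0.70, 1.05). Stiff by friction (0.08 N m), stays where it is left.
- knob_grip (a point): on the pressure knob's upright axis, 93 mm above the bench: a black bar grip 46 long, 14 thick, 24 mm high (top 10 mm above this point) on a round skirt 50 mm across (top 14 mm below it). x runs along the bar to the end with the white pointer line and turns with the knob. It stands on a grey pod 85 x 90 mm, 70 mm high, right of the machine's table as the robot sees it.
- green_mark (a point): middle of the green radial mark on the black dial under the knob, 34.5 mm from the knob's axis, on the pod's top (70 mm above the bench); fixed to the machine.
- corner_tip (a point): outer corner, at the underside, of the glued frame corner: a loose right-angled L of dark wood, about 0.12 kg, legs 130 mm long outside, 22 wide, 48 high, white line along the inner top edge; the lowest 20 mm of the inner side is cut back 6 mm. x points level out along the L's diagonal (inside to outer corner): left leg at 135 degrees to x, right leg at -135; z up.
- leg_left (a point): grip point on the left leg: middle of its 22 mm width, 60 mm from the outer corner along the outside, 40 mm above the underside (8 below the top); (-50.2, +34.6, +40) mm from the outer corner; same axes. Planed wood, slides easily on the metal (friction about 0.3). Fingers reaching no deeper than 28 mm below the top stay clear of fences and cut-back.
- leg_right (a point): the same grip point on the right leg: (-50.2, -34.6, +40) mm from the outer corner; same axes
- vee (a point): where the two fence faces meet, on top of the underpinner's steel table, 60 mm above the bench. The seated corner has its outer corner here and the same axes: x level into the vee (which opens towards the robot), z up. The table reaches 125 mm before this point, 60 behind, 125 to each side. A column 163 mm high stands from 62 mm behind, its arm parked to the rear. Fixed.
- fence_left: left fence: rigid aluminium bar 16 mm thick, 18 mm high above the steel table, its face running from 8 to 108 mm from the fences' meeting point at 135 degrees to the vee's x. Origin at the meeting point, on the table's top.
- fence_right: right fence, the same at -135 degrees. Origin at the same point. Rigid.
- plate: the underpinner's flat steel table (185 x 250 mm, 10 mm thick, top 60 mm above the bench); origin on its underside, right below the meeting point of the fences. Rigid.
- corner: the glued frame corner itself; origin and axes are those of its outer corner at the underside (see there)
- can_blue: blue spray can, 65 mm across, 190 mm high, standing at the back left; leave alone. Origin under its centre.
- can_black: black spray can, same size, back left; leave alone
- can_red: red spray can with a white cap, same size, on the right; leave alone
- glue: white glue bottle with an orange cap, 50 mm across, 150 mm high, behind; leave alone
- tape: roll of masking tape, 100 mm across, 25 mm high, lying in front of the machine, to the right; leave alone. Origin under its centre.
- nail_box: open red box for nails, 110 x 75 x 30 mm, right of the robot; leave alone
- offcut: straight offcut of the same moulding, 110 x 22 x 48 mm, on the left; leave alone
- panel: small painted panel, 200 x 150 x 22 mm, lying flat far right; leave alone
Mind the look-alikes: they are no part of the job. Leave any orange look-alike of the corner alone.

How it is judged:
By the outcome, as a careful person would: the job done as asked, in the order asked, and still so for the second after the job is handed in, while the arm keeps its last pose, push and grip.
It also fails if it takes over 64 s, if anything falls off the work surface, if the arm or the gripper's body presses on something with over 40 N, if the wrist force passes 120 N, or if a joint passes its speed limit or range.

## Robot

A 6-joint arm with a two-finger parallel gripper is mounted at the origin on the work surface. World frame = base frame: x ahead of the robot, y to its left, z up, the work surface at z = 0. Lengths are in m, angles in rad, forces in N, time in s.
With the tool pointing down it reaches from about 0.3 to 0.875 m from the base axis. Payload 6.4 kg.
Tool frame: the origin (TCP) lies midway between the tips of the shut fingers; the grasp point (between the pads) lies 19 mm behind it; z points along the fingers, y is the line along which they close (so a half turn about z gives the same grasp; the last joint's range is limited). The gripper opens to 85 mm and grips with 20 to 120 N. Pads are 22 mm wide; open, the fingers measure 114 mm over their backs; the gripper's body (76 mm by 85 mm) begins 54 mm behind the grasp point. The pads swing forward as they close: fully open they stand 13 mm farther back than shut.
Start: joints at [-1.477, 0.181, 1.607, -0, 1.354, -0.206], TCP at [0.17, -0.549, 0.231] pointing down, gripper open.
Joint ranges: [-2.99, 2.99], [-0.89, 2.07], [0.3, 2.58], [-1.14, 4.28], [0, 2.63], [-3.12, 3.12]. Speed limits (rad/s): [2.57, 2.57, 3.01, 3.14, 3.14, 3.14].

## Interface

Orientations are given as a unit quaternion [w, x, y, z].
In Python, from bench import ctrl gives the robot as it stands. The module is installed in compiled form; this text tells all that it offers.
- The arm moves only by the tool move_arm, never from a script. Its argument "plan" is one flat list of numbers, 6 for each row, row after row: the shift along the world's x, y, z in units of 50 mm (1.0 is 50 mm), then the turn, a rotation vector about the world's x, y, z in rad. A call has 1 to 10 rows; each row is the pose to reach, as a shift and turn from the pose commanded when the call began; what a row does not reach only later rows make up. A row lasts 1/8 s, in which the tool goes at most 62.5 mm and 10.7 degrees, less where a joint would pass 70% of its speed; a pose out of reach is approached as far as the arm can. A call with a gripper value outside its range is refused whole. "grip" is the finger opening in mm, from 0 to 85.4, set as the call begins (left out, the last holds). The fingers move at their own pace and stop on an object; the grip force is fixed at half the most. Time passes only in rows, so rows that repeat a pose let the fingers close. It gives the time, the measured TCP pose, the force, the opening and the grip force at its end, in the units of the state.
- ctrl.get_obs(): the state, without advancing time (a new reading comes with each control period).
- ctrl.camera(name): name is "scene" or "top"; returns a dict with "pixels" (420x560x3 uint8, red, green, blue), "fx", "fy", "cx", "cy" (pixels), "dist_coeffs" ([k1, k2, p1, p2, k3] as OpenCV has them; the pictures are not rectified), "origin" and "attitude" of the camera in the world. Camera axes: x right, y down, z forward; pixel columns grow to the right and rows downward; lengths in m; the calibration is good to about 2 mm. A picture is of the moment at which its call begins. There is no depth.
- ctrl.hand_in(): hands the job in; it is judged then, once.
The state is a dict: "time_s": time; "q": joint angles; "dq": joint speeds; "joint_efforts": joint torques, N m; "eef_pos": TCP position; "eef_rot": TCP orientation; "wrist_force": force on the tool from outside, world axes, zero at the start; "torque": the same for the moment, N m; "opening": opening from 0.0 (shut) to 1.0 (fully open); "grasp_force": force on a finger pad.
Only numpy, scipy, OpenCV 4.12 (cv2) and the standard library are available. Lean on these libraries where they do the work, as an engineer would, in place of code of your own. Each camera call takes 0.05 s, during which the arm holds its last target. There are 200 camera calls.

## Working session

There is one attempt and no reset: what is moved stays moved. The work goes in short steps, Python scripts to look and compute and a tool call to move; the robot and the scene stay as the last step left them, time stands still between calls to the robot, and variables do not carry over. Pictures are saved under pics/ and viewed, at most 10 in all, crops included, and the job is handed in when it is done.

Besides the shell and the picture viewer there is one more tool, called after "Call:" as name(argument=value, ...) on one line, values as JSON. move_arm: Moves the arm, as the interface text tells. Its arguments: {"type":"object","properties":{"plan":{"type":"array"},"grip":{"type":"number"}},"required":["plan"]}

```bash
mkdir -p pics
cat > h.py <<'E'
import numpy as np, cv2
from scipy.spatial.transform import Rotation as R
from bench import ctrl
def cam(n):
    c=ctrl.camera(n); K=np.array([[c['fx'],0,c['cx']],[0,c['fy'],c['cy']],[0,0,1.]])
    a=np.array(c['attitude'])
    Rm=a if a.shape==(3,3) else R.from_quat(np.r_[a[1:],a[0]]).as_matrix()
    return c,K,np.array(c['dist_coeffs'],float),Rm,np.array(c['origin'])
def save(n,f,crop=None,s=1):
    c=cam(n); im=cv2.cvtColor(np.array(c[0]['pixels']),cv2.COLOR_RGB2BGR)
    if crop: x,y,w,h=crop; im=im[y:y+h,x:x+w]
    cv2.imwrite('pics/'+f,cv2.resize(im,None,fx=s,fy=s,interpolation=cv2.INTER_CUBIC)); return c
def pt(c,u,v,z):
    _,K,d,Rm,o=c
    p=cv2.undistortPoints(np.array([[[u,v]]],float),K,d)[0,0]
    r=Rm@np.r_[p,1]; return o+r*(z-o[2])/r[2]
def proj(c,P):
    _,K,d,Rm,o=c
    return cv2.projectPoints((np.array(P,float).reshape(-1,3)-o)@Rm,np.zeros(3),np.zeros(3),K,d)[0][:,0]
E
python3 - <<'E'
from h import *
for n in('scene','top'):
    c=save(n,n+'1.png',s=1.4); print(n,c[4],c[3].round(3).tolist(),c[0]['fx'])
print(ctrl.get_obs())
E
```

```text
scene [1.1078548  0.4087265  1.14077344] [[-0.59, 0.654, -0.474], [0.808, 0.487, -0.333], [0.014, -0.579, -0.815]] 397.3662811695575
top [ 0.20549461 -0.02158799  1.54416972] [[-0.017, -0.98, 0.196], [-1.0, 0.014, -0.018], [0.015, -0.196, -0.98]] 466.0024737377741
{'time_s': 0.1, 'q': array([-1.47729765e+00,  1.81496221e-01,  1.60793428e+00,  1.33568223e-05,
        1.35382155e+00, -2.06275135e-01]), 'dq': array([ 0.00048663, -0.00108597, -0.00213682, -0.00061975, -0.00105728,
       -0.00051296]), 'joint_efforts': array([ 1.32046066e-04, -4.45883632e+01, -3.52237988e+01, -1.81573973e-04,
        4.21299905e-03, -1.44311208e-06]), 'eef_pos': array([ 0.16978492, -0.54881961,  0.23044499]), 'eef_rot': array([-8.28010439e-04,  9.88787847e-01,  1.49324828e-01,  5.32706005e-05]), 'wrist_force': array([-0.35429894,  0.20803934,  0.16209283]), 'torque': array([ 0.00653201,  0.00952157, -0.01315866]), 'grasp_force': 0.0, 'opening': 0.9994839691690993}
```

View pics/top1.png

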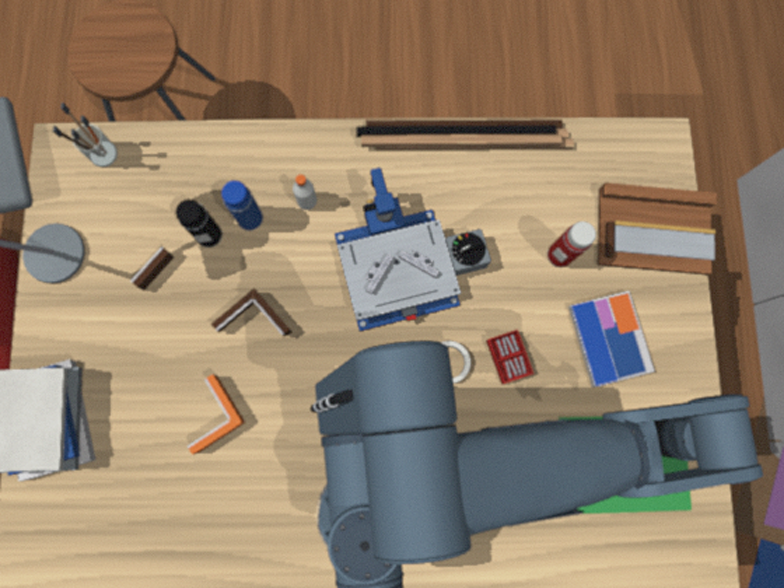

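View pics/scene1.png

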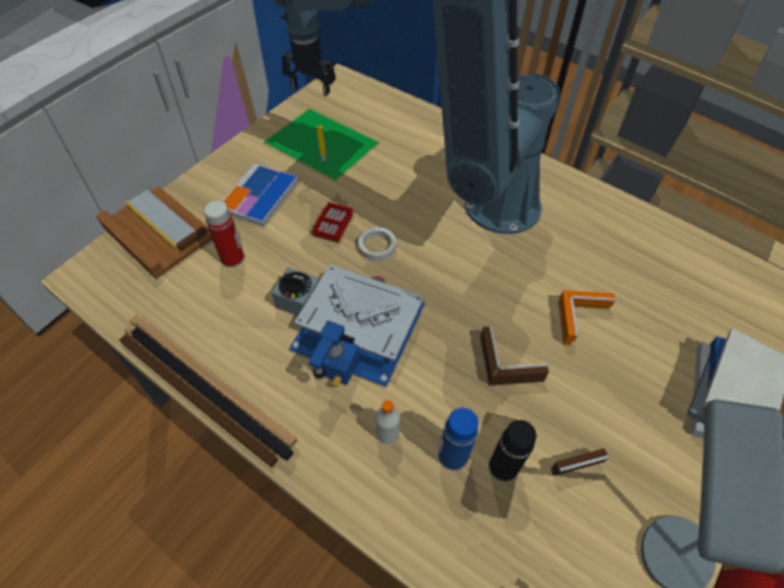

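The top view (1.4x) shows two L candidates. The dark wooden L has its apex at about (252,293), and the orange L at about (240,418) is the look-alike. The offcut at (152,267) is straight. The dark L fits the description. The vee is at about (400,255) and the knob at (467,248). Next is an enlarged crop to confirm.

Run:
```python
from h import *
c=cam('top'); im=cv2.cvtColor(np.array(c[0]['pixels']),cv2.COLOR_RGB2BGR)
f=lambda x,y,w,h,s: cv2.resize(im[y:y+h,x:x+w],None,fx=s,fy=s,interpolation=cv2.INTER_CUBIC)
a=f(230,140,130,100,6); cv2.imwrite('pics/a.png',a)
b=f(145,195,75,55,10); cv2.imwrite('pics/b.png',b)
```

```text
(no output)
```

View pics/a.png

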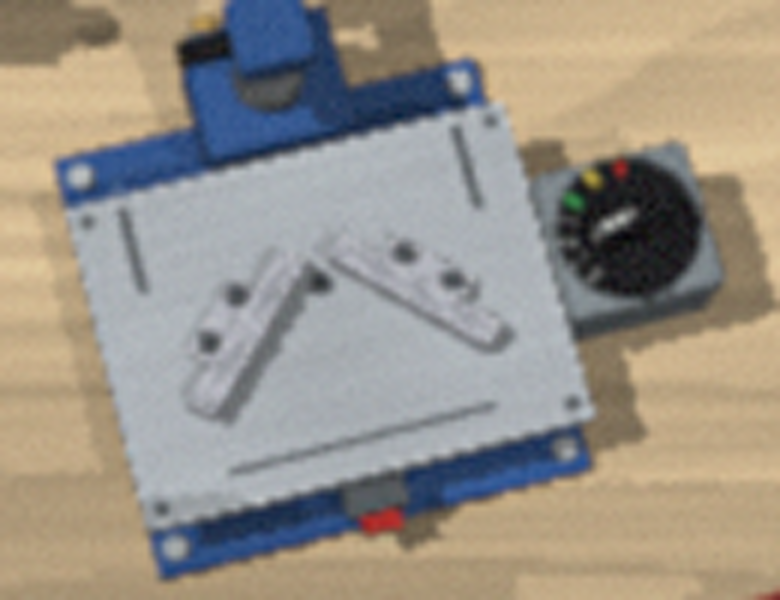

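View pics/b.png

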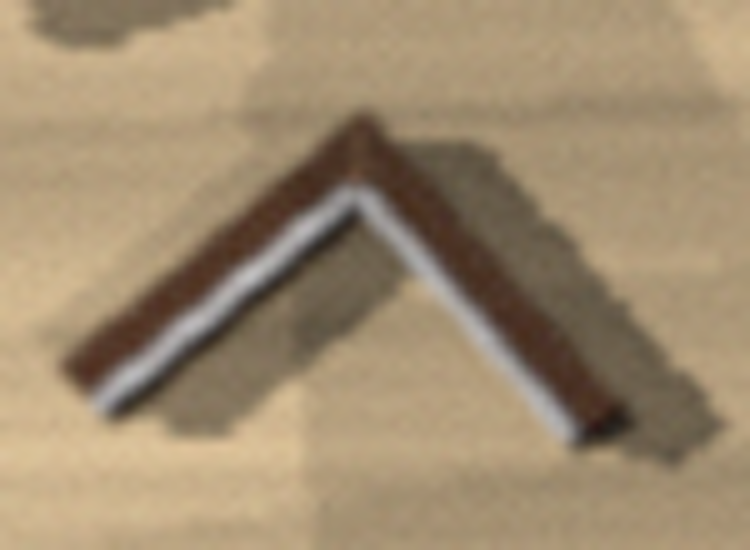

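The crops show the dark L with its outer corner at (362,112) in b and its white inner edge, matching the description. The vee lies near (310,240) in a. The knob pointer line runs (635,212)→(597,237), and the green mark is at (573,201). I'll fit the poses next.

```bash
cat > fit.py <<'E'
from h import *
from scipy.optimize import least_squares
c=cam('top')
A=lambda u,v:((u+.5)/6-.5+230,(v+.5)/6-.5+140)
B=lambda u,v:((u+.5)/10-.5+145,(v+.5)/10-.5+195)
def fit(pix,loc,z,x0):
    W=np.array([pt(c,*p,z)[:2] for p in pix]); L=np.array(loc)
    T=lambda s:(L@np.array([[np.cos(s[2]),np.sin(s[2])],[-np.sin(s[2]),np.cos(s[2])]])+s[:2])
    s=least_squares(lambda s:(T(s)-W).ravel(),[W[0,0],W[0,1],x0]).x
    print('res mm',((T(s)-W)*1e3).round(1).tolist()); return s
v=fit([A(70,208),A(505,103),A(592,416),A(150,527)],[(.06,.125),(.06,-.125),(-.125,-.125),(-.125,.125)],.06,0)
print('vee table',v)
q=np.sqrt(.5); 
lp=[(0,0),(-.022*2*q,0)]
for s in(1,-1):
    d=np.array([-q,s*q]); n=np.array([-q,-s*q]); lp+=[tuple(.13*d),tuple(.13*d+.022*n)]
l=fit([B(362,112),B(357,187),B(65,366),B(102,412),B(630,408),B(578,440)],lp,.048,0)
print('corner',l)
print('vee fence tops:', [pt(c,*A(*p),.078)[:2].round(4).tolist() for p in [(302,258),(222,420),(325,250),(487,350)]])
k=[pt(c,*A(*p),.07)[:2] for p in [(573,201),(592,180),(620,168)]]; 
t=[pt(c,*A(*p),.07)[:2] for p in [(592,279),(578,263),(568,244),(563,225)]]
print('marks',np.round(k,4).tolist(),np.round(t,4).tolist())
ps=[pt(c,*A(*p),.103)[:2] for p in[(597,237),(637,210)]];print('pointer',np.round(ps,4).tolist())
W=np.array(k+t); ang=np.array([1.4,1.9,2.4,0,.35,.7,1.05])
f=lambda s:(np.c_[s[0]+s[3]*np.cos(s[2]-ang),s[1]+s[3]*np.sin(s[2]-ang)]-W).ravel()
s=least_squares(f,[*W.mean(0),3.,.0345]).x; print('knob',s,(f(s)*1e3).round(1))
d=ps[0]-ps[1]; print('pointer dir',np.arctan2(d[1],d[0]),'green dir',s[2]-1.4)
print('pod disc centre', pt(c,*A(627,226),.07))
E
python3 fit.py
```

```text
res mm [[0.9, 1.4], [1.3, -0.6], [-0.9, -2.0], [-1.3, 1.1]]
vee table [ 0.59039935 -0.07206593  0.23318751]
res mm [[2.5, -2.4], [-3.6, -1.2], [0.1, 1.3], [-1.3, -0.6], [3.2, 1.4], [-1.0, 1.4]]
corner [ 0.52073083  0.25871929 -0.07133766]
vee fence tops: [[0.5844, -0.0643], [0.4956, -0.0199], [0.5887, -0.0769], [0.532, -0.163]]
marks [[0.6167, -0.2136], [0.6286, -0.2245], [0.6352, -0.2402]] [[0.5726, -0.2223], [0.5817, -0.215], [0.5925, -0.2099], [0.6032, -0.2076]]
pointer [[0.5875, -0.2214], [0.6021, -0.2435]]
knob [ 0.60018709 -0.24358763  2.49526592  0.03473544] [-0.7  0.9  0.4  0.4 -0.4 -0.1 -0.2 -0.4 -0.4  0.5 -0.   0.2  1.3 -1.5]
pointer dir 2.1571574872583095 green dir 1.0952659192802976
pod disc centre [ 0.60223975 -0.24265726  0.07      ]
```

Vee is at (0.590,-0.072), yaw 0.233, and the corner at (0.521,0.259), yaw -0.071. The knob axis is at (0.600,-0.244), with the pointer at about 0.34 rad, so it needs about 1.06 rad clockwise. The sizes check out, so I move above the knob.

Call:
move_arm(plan=[0.86,0.61,0,0,0,0.185,1.72,1.22,0,0,0,0.37,2.58,1.83,0,0,0,0.555,3.44,2.44,0,0,0,0.74,4.3,3.05,0,0,0,0.925,5.16,3.66,0,0,0,1.11,6.02,4.27,0,0,0,1.295,6.88,4.88,0,0,0,1.48,7.74,5.49,-0.3,0,0,1.665,8.6,6.1,-0.6,0,0,1.85], grip=50)

```text
time_s: 1.45
eef_pos: [0.6012, -0.2432, 0.201]
eef_rot: [0.0, 0.473, 0.881, -0.0]
wrist_force: [0.7, -1.0, 0.4]
opening: 0.585
grasp_force: 0.0
```

Call:
move_arm(plan=[0,0,-0.4,0,0,0,0,0,-0.8,0,0,0,0,0,-0.8,0,0,0])

```text
time_s: 1.82
eef_pos: [0.5976, -0.2444, 0.1586]
eef_rot: [-0.002, 0.477, 0.879, 0.0]
wrist_force: [-0.1, -0.3, 0.1]
opening: 0.588
grasp_force: 0.0
```

Run:
```python
from h import *
o=ctrl.get_obs(); M=R.from_quat(np.r_[o['eef_rot'][1:],o['eef_rot'][0]]).as_matrix()
print(o['time_s'],o['eef_pos'],'yaw_y',np.arctan2(M[1,1],M[0,1]),'z',M[:,2],o['q'],o['wrist_force'],o['opening'])
save('scene','k1.png',(170,130,140,130),5)
```

```text
1.825 [ 0.59759473 -0.24442232  0.15858207] yaw_y 0.5768896399998569 z [-0.00435432  0.00244969 -0.99998752] [-5.71581270e-01  4.05037886e-01  1.47638120e+00 -3.09566378e-04
  1.26516098e+00 -1.14837190e+00] [-0.09211512 -0.33866766  0.06042788] 0.5879571588026202
```

View pics/k1.png

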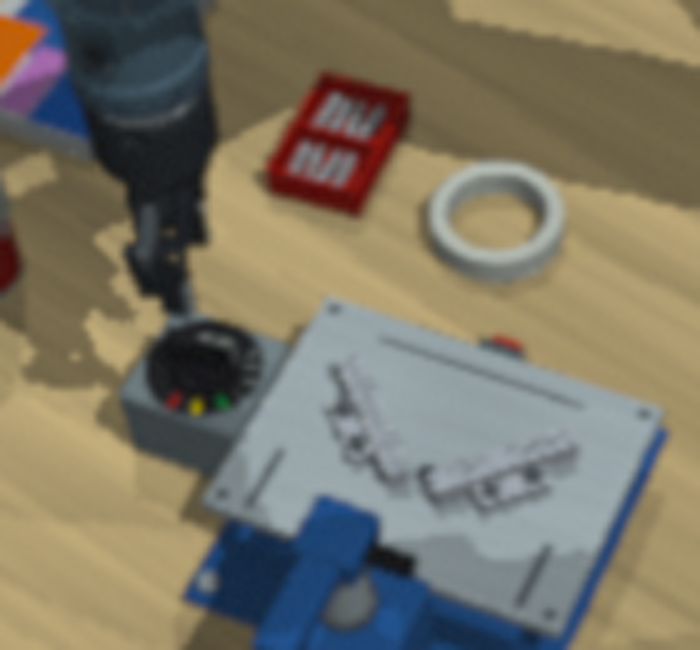

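The scene crop shows the gripper above the knob, with the dial centred at about (205,367), green at (222,401), yellow at (196,406) and red at (173,401). I'll cross-check my estimates by projecting them into this view.

Run:
```python
from h import *
c=cam('scene')
s=lambda u,v:((u+.5)/5-.5+170,(v+.5)/5-.5+130)
for p,z in[((205,367),.07),((222,401),.07),((196,406),.07),((173,401),.07),((203,498),.06),((336,300),.06),((664,408),.06),((552,632),.06)]: print(p,pt(c,*s(*p),z).round(4))
v=np.array([.5904,-.0721]);a=.2332;Q=np.array([[np.cos(a),-np.sin(a)],[np.sin(a),np.cos(a)]])
for l in[(.06,-.125),(-.125,-.125),(-.125,.125),(.06,.125)]: print('pred',(v+Q@l).round(4))
k=.70710678
for sg in(1,-1):
  for t in(.008,.108):
    P=np.r_[v+Q@[-k*t,sg*k*t],.078]; u=(proj(c,P)[0]-[170,130]+.5)*5-.5; print('fence end',sg,t,u.round())
```

```text
(205, 367) [ 0.6004 -0.2402  0.07  ]
(222, 401) [ 0.6145 -0.2123  0.07  ]
(196, 406) [ 0.6279 -0.2234  0.07  ]
(173, 401) [ 0.634  -0.2384  0.07  ]
(203, 498) [ 0.6751 -0.1763  0.06  ]
(336, 300) [ 0.498  -0.2122  0.06  ]
(664, 408) [0.4379 0.0225 0.06  ]
(552, 632) [0.6196 0.0631 0.06  ]
pred [ 0.6777 -0.1799]
pred [ 0.4977 -0.2226]
pred [0.4399 0.0206]
pred [0.6199 0.0634]
fence end 1 0.008 [421. 472.]
fence end 1 0.108 [565. 424.]
fence end -1 0.008 [405. 466.]
fence end -1 0.108 [355. 350.]
```

The two views agree to 1–3 mm. Now I descend and grip the knob bar.

Call:
move_arm(plan=[0,0,-0.5,0,0,0,0,0,-1.0,0,0,0,0,0,-1.4,0,0,0,0,0,-1.53,0,0,0,0,0,-1.53,0,0,0])

```text
time_s: 2.55
eef_pos: [0.5999, -0.2447, 0.085]
eef_rot: [0.0, 0.476, 0.879, -0.0]
wrist_force: [0.4, -0.9, -0.7]
opening: 0.586
grasp_force: 0.0
```

Call:
move_arm(plan=[0,0,0,0,0,0,0,0,0,0,0,0,0,0,0,0,0,0,0,0,0,0,0,0,0,0,0,0,0,0,0,0,0,0,0,0], grip=0)

```text
time_s: 3.3
eef_pos: [0.6009, -0.2443, 0.0861]
eef_rot: [0.001, 0.476, 0.88, 0.0]
wrist_force: [1.3, 3.1, 5.7]
opening: 0.144
grasp_force: 60.0
```

Call:
move_arm(plan=[0,0,0,0,0,-0.13,0,0,0,0,0,-0.26,0,0,0,0,0,-0.4,0,0,0,0,0,-0.54,0,0,0,0,0,-0.68,0,0,0,0,0,-0.81,0,0,0,0,0,-0.94,0,0,0,0,0,-1.06,0,0,0,0,0,-1.06,0,0,0,0,0,-1.06])

```text
time_s: 4.55
eef_pos: [0.6005, -0.2443, 0.0861]
eef_rot: [0.001, 0.855, 0.518, 0.0]
wrist_force: [1.2, 3.2, 6.1]
opening: 0.144
grasp_force: 60.1
```

Call:
move_arm(plan=[0,0,0,0,0,0,0,0,0,0,0,0,0,0,0.0,0,0,0,0,0,0,0,0,0,0,0,0.7,0,0,0,0,0,1.6,0,0,0,0,0,2.4,0,0,0,-0.8,0.8,2.4,0,0,0,-1.6,1.8,2.4,0,0,0,-1.6,2.8,2.4,0,0,0], grip=50)

```text
time_s: 5.8
eef_pos: [0.5173, -0.1032, 0.2044]
eef_rot: [-0.001, 0.856, 0.517, -0.001]
wrist_force: [1.3, -0.4, 0.3]
opening: 0.585
grasp_force: 0.0
```

Run:
```python
from h import *
c=cam('top'); im=cv2.cvtColor(np.array(c[0]['pixels']),cv2.COLOR_RGB2BGR)
f=lambda im,x,y,w,h,s: cv2.resize(im[y:y+h,x:x+w],None,fx=s,fy=s,interpolation=cv2.INTER_CUBIC)
a=f(im,310,155,50,50,10)
cv2.imwrite('pics/k2.png',a)
```

```text
(no output)
```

View pics/k2.png

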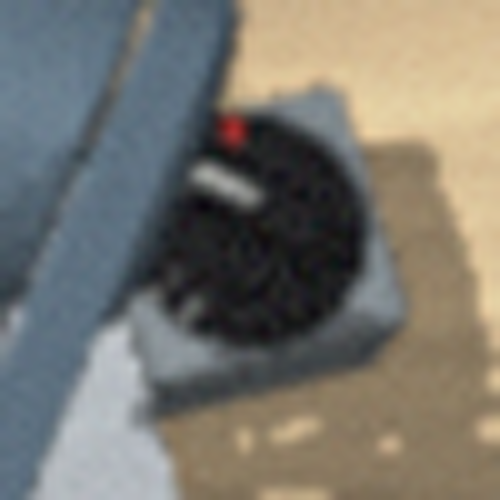

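The pointer runs from (262,195) to (195,170), and the arm hides the green mark. I'll compute the angle.

Run:
```python
from h import *
c=cam('top'); B=lambda u,v:((u+.5)/10-.5+310,(v+.5)/10-.5+155)
a,b=[pt(c,*B(*p),.103)[:2] for p in[(262,196),(195,170)]]; print(a,b,np.arctan2(*(b-a)[::-1]), pt(c,*B(232,132),.07))
o=ctrl.get_obs();M=R.from_quat(np.r_[o['eef_rot'][1:],o['eef_rot'][0]]).as_matrix();print(np.arctan2(M[1,1],M[0,1]))
```

```text
[ 0.60358774 -0.24351909] [ 0.61249296 -0.22227724] 1.1738232768882921 [ 0.63464764 -0.2396271   0.07      ]
-0.47729848685140563
```

Call:
move_arm(plan=[-0.15,0.9,0,0,0,-0.06,-0.3,1.9,0,0,0,-0.12,-0.45,2.9,0,0,0,-0.18,-0.6,3.9,0,0,0,-0.24,-0.75,4.9,0,0,0,-0.3,-0.9,5.9,-0.4,0,0,-0.36,-1.03,6.63,-0.8,0,0,-0.38,-1.03,6.63,-0.8,0,0,-0.38], grip=70)

```text
time_s: 6.9
eef_pos: [0.4668, 0.2286, 0.1631]
eef_rot: [-0.0, 0.937, 0.349, -0.002]
wrist_force: [-0.6, -0.6, 0.0]
opening: 0.82
grasp_force: 0.0
```

Run:
```python
from h import *
f=lambda im,x,y,w,h,s: cv2.resize(cv2.cvtColor(np.array(im),cv2.COLOR_RGB2BGR)[y:y+h,x:x+w],None,fx=s,fy=s,interpolation=cv2.INTER_CUBIC)
t=f(cam('top')[0]['pixels'],310,155,40,50,8); s=f(cam('scene')[0]['pixels'],330,205,80,80,5)
cv2.imwrite('pics/m.png',np.hstack([t,s]))
o=ctrl.get_obs();print(o['eef_pos'],o['q'])
```

```text
[0.46873152 0.22682055 0.164813  ] [ 2.22845921e-01  1.31724731e-01  1.80534484e+00 -6.06774976e-04
  1.20463908e+00  1.08296132e+00]
```

View pics/m.png

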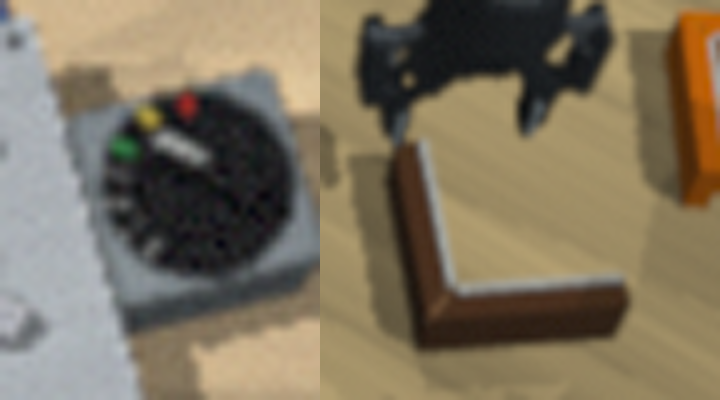

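The knob pointer runs (208,160)→(158,135) with green at (123,148), and the two look nearly parallel. The L is visible with its bottom outer corner at (420,348). I'll check both numerically.

Run:
```python
from h import *
c=cam('top'); B=lambda u,v:((u+.5)/8-.5+310,(v+.5)/8-.5+155)
a,b=[pt(c,*B(*p),.103)[:2] for p in[(210,161),(156,134)]]; g=pt(c,*B(123,148),.07)[:2]
d=b-a;print(a,b,'ptr',np.arctan2(d[1],d[0]),'green',g)
print('marks y,r',pt(c,*B(149,118),.07)[:2],pt(c,*B(187,104),.07)[:2])
for k in([.600,-.2436],[.6005,-.2425]):
  e=g-k;print(np.arctan2(e[1],e[0]), np.arctan2(*(b-k)[::-1]))
s=cam('scene'); S=lambda u,v:((u-320+.5)/5-.5+330,(v+.5)/5-.5+205)
for p,z in[((420,349),0),((615,336),0),((424,322),.048),((624,287),.048),((404,143),.048)]: print(p,pt(s,*S(*p),z).round(4))
k=.70710678;ca,sa=np.cos(-.0713),np.sin(-.0713)
for l in[(0,0),(-k*.13,k*.13),(-k*.13,-k*.13)]: print('pred',.5207+ca*l[0]-sa*l[1],.2587+sa*l[0]+ca*l[1])
```

```text
[ 0.6017986  -0.24364321] [ 0.61328389 -0.22234953] ptr 1.0761468081615855 green [ 0.61682031 -0.21311232]
marks y,r [ 0.62947876 -0.22433347] [ 0.63528212 -0.24027412]
1.0666424145544438 1.0121175389725854
1.0638585085413117 1.0054506338450733
(420, 349) [ 0.5145  0.262  -0.    ]
(615, 336) [0.4319 0.3598 0.    ]
(424, 322) [0.5221 0.2608 0.048 ]
(624, 287) [0.4263 0.3505 0.048 ]
(404, 143) [0.4171 0.1835 0.048 ]
pred 0.5207 0.2587
pred 0.43555829681354585 0.3569389450360307
pred 0.42246105496396935 0.1735582968135458
```

The knob is within about 0.03 rad of the mark, and the L is where I estimated. Now I descend and grip the right leg.

Call:
move_arm(plan=[0,0,-0.8,0,0,0,0,0,-1.6,0,0,0,0,0,-2.3,0,0,0,0,0,-2.7,0,0,0,0,0,-2.84,0,0,0,0,0,-2.84,0,0,0])

```text
time_s: 7.85
eef_pos: [0.4691, 0.2265, 0.0233]
eef_rot: [0.0, 0.938, 0.347, 0.0]
wrist_force: [-0.1, 0.4, 0.3]
opening: 0.82
grasp_force: 0.0
```

Call:
move_arm(plan=[0,0,0,0,0,0,0,0,0,0,0,0,0,0,0,0,0,0,0,0,0,0,0,0,0,0,0,0,0,0,0,0,0,0,0,0], grip=0)

```text
time_s: 8.6
eef_pos: [0.4691, 0.2274, 0.0237]
eef_rot: [0.0, 0.938, 0.348, 0.001]
wrist_force: [-0.7, -0.8, 5.2]
opening: 0.245
grasp_force: 59.9
```

Call:
move_arm(plan=[0,0,0.6,0,0,0,0,0,1.5,0,0,0,0,-0.4,2.3,0,0,0.03,0.1,-1.4,2.4,0,0,0.08,0.2,-2.4,2.4,0,0,0.12,0.35,-3.4,2.4,0,0,0.16,0.5,-4.4,2.4,0,0,0.2,0.65,-5.4,2.4,0,0,0.24,0.75,-6.3,2.4,0,0,0.28,0.83,-7.08,2.4,0,0,0.31])

```text
time_s: 9.85
eef_pos: [0.5095, -0.1285, 0.1425]
eef_rot: [-0.0, 0.873, 0.488, -0.0]
wrist_force: [1.3, 0.1, -2.8]
opening: 0.245
grasp_force: 59.2
```

Call:
move_arm(plan=[0,0,-0.3,0,0,0,0,0,-0.6,0,0,0,0,0,-0.6,0,0,0])

```text
time_s: 10.22
eef_pos: [0.5081, -0.1249, 0.1105]
eef_rot: [-0.002, 0.873, 0.489, -0.001]
wrist_force: [-0.2, 0.7, -1.3]
opening: 0.243
grasp_force: 59.1
```

Run:
```python
from h import *
o=ctrl.get_obs();M=R.from_quat(np.r_[o['eef_rot'][1:],o['eef_rot'][0]]).as_matrix();print(o['eef_pos'],'yaw_y',np.arctan2(M[1,1],M[0,1]),o['wrist_force'],o['torque'],o['opening'])
f=lambda im,x,y,w,h,s: cv2.resize(cv2.cvtColor(np.array(im),cv2.COLOR_RGB2BGR)[y:y+h,x:x+w],None,fx=s,fy=s,interpolation=cv2.INTER_CUBIC)
t=f(cam('top')[0]['pixels'],230,140,60,100,6); s=f(cam('scene')[0]['pixels'],195,170,70,100,6)
cv2.imwrite('pics/p1.png',np.hstack([t,s]))
```

```text
[ 0.50805065 -0.12489361  0.1105041 ] yaw_y -0.5498410504987492 [-0.20987972  0.71033754 -1.28372172] [-0.02521007 -0.07702252  0.00390866] 0.24300164666558843
```

View pics/p1.png

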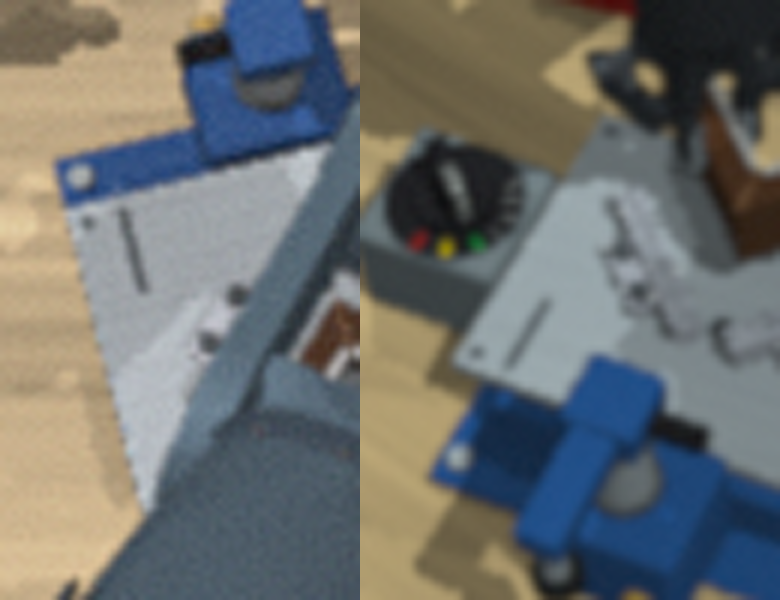

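In the scene part, the held L's bottom outer corner is at (735,258), short of the vee and clear of the fences. The knob pointer lines up with green at (477,243).

Run:
```python
from h import *
s=cam('scene'); S=lambda u,v:((u-360+.5)/6-.5+195,(v+.5)/6-.5+170)
o=ctrl.get_obs();z=o['eef_pos'][2]-.0237
print(o['eef_pos'],pt(s,*S(735,258),z))
a=.236;Q=np.array([[np.cos(a),-np.sin(a)],[np.sin(a),np.cos(a)]])
print('model tip',o['eef_pos'][:2]-Q@[-.0502,-.0346],'to vee (vee frame)',Q.T@(np.array([.5904,-.0721])-o['eef_pos'][:2])-[.0502,.0346])
```

```text
[ 0.50995672 -0.12597417  0.11289442] [ 0.54821712 -0.08171722  0.08919442]
model tip [ 0.55067521 -0.08059571] to vee (vee frame) [ 0.04061009 -0.00102805]
```

Call:
move_arm(plan=[0.1,0.02,-0.2,0,0,0,0.25,0.06,-0.38,0,0,0,0.38,0.09,-0.46,0,0,0,0.5,0.12,-0.5,0,0,0,0.5,0.12,-0.5,0,0,0])

```text
time_s: 11.0
eef_pos: [0.5353, -0.1208, 0.0877]
eef_rot: [0.0, 0.873, 0.488, 0.0]
wrist_force: [0.6, -0.1, -1.7]
opening: 0.245
grasp_force: 59.2
```

Call:
move_arm(plan=[0.04,0.01,-0.01,0,0,0,0.08,0.02,-0.02,0,0,0,0.12,0.03,-0.03,0,0,0,0.16,0.04,-0.04,0,0,0,0.2,0.05,-0.05,0,0,0,0.2,0.05,-0.05,0,0,0])

```text
time_s: 11.75
eef_pos: [0.5449, -0.1183, 0.0852]
eef_rot: [-0.0, 0.873, 0.488, -0.0]
wrist_force: [-0.4, 0.3, -1.8]
opening: 0.244
grasp_force: 59.2
```

Call:
move_arm(plan=[0.02,0.005,-0.015,0,0,0,0.04,0.01,-0.03,0,0,0,0.04,0.01,-0.03,0,0,0])

```text
time_s: 12.12
eef_pos: [0.5469, -0.1178, 0.0838]
eef_rot: [0.0, 0.873, 0.488, 0.0]
wrist_force: [-0.2, -0.7, -1.1]
opening: 0.249
grasp_force: 59.4
```

Call:
move_arm(plan=[0.02,0.005,-0.01,0,0,0,0.04,0.01,-0.01,0,0,0,0.04,0.01,-0.01,0,0,0])

```text
time_s: 12.5
eef_pos: [0.5486, -0.1175, 0.0837]
eef_rot: [-0.0, 0.873, 0.488, -0.0]
wrist_force: [-4.3, 0.6, 4.5]
opening: 0.244
grasp_force: 60.1
```

Call:
move_arm(plan=[0.01,0.0025,0,0,0,0,0.02,0.005,0,0,0,0,0.02,0.005,0,0,0,0])

```text
time_s: 12.88
eef_pos: [0.5488, -0.1173, 0.0837]
eef_rot: [-0.001, 0.873, 0.488, -0.001]
wrist_force: [-6.6, -1.3, 7.7]
opening: 0.249
grasp_force: 60.5
```

Call:
move_arm(plan=[0.01,0.0025,0,0,0,0,0.02,0.005,0,0,0,0,0.02,0.005,0,0,0,0])

```text
time_s: 13.25
eef_pos: [0.549, -0.117, 0.0837]
eef_rot: [-0.001, 0.873, 0.488, -0.002]
wrist_force: [-10.7, -0.2, 10.4]
opening: 0.246
grasp_force: 61.0
```

Run:
```python
from h import *
o=ctrl.get_obs();print(o['eef_pos'],o['wrist_force'],o['torque'],o['opening'])
a=.233;Q=np.array([[np.cos(a),-np.sin(a)],[np.sin(a),np.cos(a)]]);f=Q.T@o['wrist_force'][:2]
print('vee frame',f,'normals L,R',(-f[0]-f[1])/2**.5,(-f[0]+f[1])/2**.5)
```

```text
[ 0.54902382 -0.11696811  0.08369907] [-10.67885601  -0.1777206   10.37837076] [0.07446366 1.69644991 0.15405715] 0.2460635366811928
vee frame [-10.43132808   2.29280282] normals L,R 5.754806398209209 8.997319243665231
```

Both fences are in contact. I press a little more, then probe the yaw to check it is flush.

Call:
move_arm(plan=[0.01,0.0025,0,0,0,0,0.02,0.005,0,0,0,0,0.02,0.005,0,0,0,0])

```text
time_s: 13.62
eef_pos: [0.549, -0.117, 0.0837]
eef_rot: [-0.002, 0.873, 0.488, -0.003]
wrist_force: [-15.6, -1.4, 13.9]
opening: 0.244
grasp_force: 61.4
```

```bash
cat > st.py <<'E'
from h import *
o=ctrl.get_obs();M=R.from_quat(np.r_[o['eef_rot'][1:],o['eef_rot'][0]]).as_matrix()
a=.233;Q=np.array([[np.cos(a),-np.sin(a)],[np.sin(a),np.cos(a)]]);f=Q.T@o['wrist_force'][:2]
print(o['time_s'],o['eef_pos'].round(5),'psi',round(np.arctan2(M[1,1],M[0,1])+np.pi/4,4),'toolz',M[:2,2].round(4),'F',o['wrist_force'].round(1),'T',o['torque'].round(3),'NL,NR',(-f[0]-f[1])/2**.5,(-f[0]+f[1])/2**.5,o['grasp_force'])
E
python3 st.py
```

```text
13.625 [ 0.54905 -0.11696  0.08369] psi 0.2351 toolz [-0.0065 -0.0001] F [-15.6  -1.4  13.9] T [-0.104  2.336  0.189] NL,NR 9.375529977884757 12.504674775567041 61.41155540943146
```

Call:
move_arm(plan=[0,0,0,0,0,0.01,0,0,0,0,0,0.02,0,0,0,0,0,0.02])

```text
time_s: 14.0
eef_pos: [0.5491, -0.1168, 0.0837]
eef_rot: [-0.002, 0.868, 0.496, -0.003]
wrist_force: [-15.4, -0.7, 13.8]
opening: 0.249
grasp_force: 61.6
```

```bash
python3 st.py
```

```text
14.0 [ 0.54913 -0.11683  0.08372] psi 0.253 toolz [-0.0062  0.0006] F [-15.4  -0.7  13.8] T [-0.068  2.374 -0.719] NL,NR 8.716741853153389 12.749547622069548 61.63180232048035
```

Call:
move_arm(plan=[0,0,0,0,0,-0.02,0,0,0,0,0,-0.04,0,0,0,0,0,-0.04])

```text
time_s: 14.38
eef_pos: [0.5491, -0.117, 0.0837]
eef_rot: [-0.001, 0.877, 0.481, -0.003]
wrist_force: [-15.1, -2.3, 13.3]
opening: 0.246
grasp_force: 64.0
```

```bash
python3 st.py
```

```text
14.375 [ 0.54905 -0.11696  0.0837 ] psi 0.2178 toolz [-0.0068 -0.0009] F [-15.1  -2.3  13.3] T [-0.054  2.49   1.37 ] NL,NR 9.86438959838491 11.709918943277298 63.988791704177856
```

The moment reacts strongly to yaw in both directions, so both legs are constrained by their fences. I restore the neutral yaw and cancel the 6 mrad elastic tilt so it lies flat.

Call:
move_arm(plan=[0,0,0,0,-0.003,0.01,0,0,0,0,-0.006,0.018,0,0,0,0,-0.006,0.018,0,0,0,0,-0.006,0.018])

```text
time_s: 14.88
eef_pos: [0.5491, -0.1169, 0.0837]
eef_rot: [-0.0, 0.873, 0.488, -0.0]
wrist_force: [-15.1, -2.1, 13.2]
opening: 0.242
grasp_force: 61.5
```

```bash
python3 st.py
python3 - <<'E'
from h import *
f=lambda im,x,y,w,h,s: cv2.resize(cv2.cvtColor(np.array(im),cv2.COLOR_RGB2BGR)[y:y+h,x:x+w],None,fx=s,fy=s,interpolation=cv2.INTER_CUBIC)
cv2.imwrite('pics/end.png',f(cam('scene')[0]['pixels'],195,160,115,95,6))
E
```

```text
14.875 [ 0.54907 -0.11693  0.08368] psi 0.2336 toolz [-0.0005 -0.0002] F [-15.1  -2.1  13.2] T [-0.204  2.543  0.327] NL,NR 9.754778189113697 11.731005456833017 61.478020548820496
```

View pics/end.png

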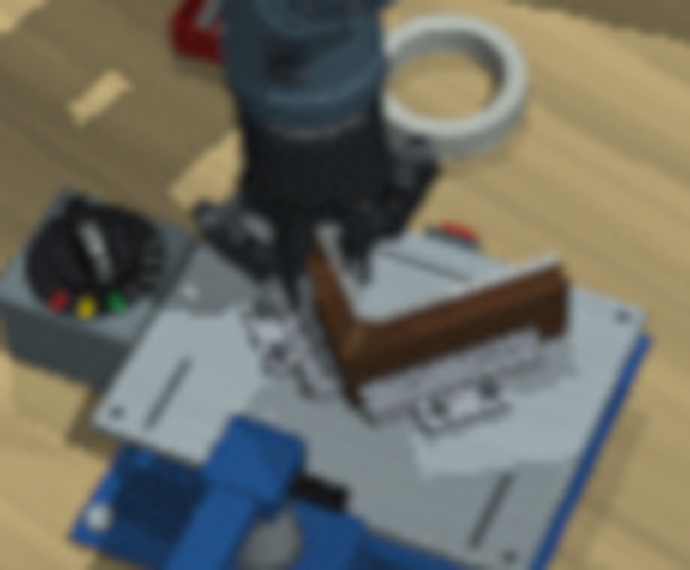

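The crop shows the L seated in the vee with its apex at (352,395). The left leg is flush along its fence from (370,385) to (540,345), and the knob pointer is at green (118,302). The push is steady at about 15 N into the vee and 13 N down, so I hand in.

```bash
python3 -c "
from bench import ctrl
print(ctrl.hand_in())"
```

```text
the job is handed in; nothing more can be done
None
```

I turned the knob to the green mark (within about 0.03 rad as measured), seated the corner in the vee, and handed in after about 15 s with the arm still pressing it there at about 15 N inward and 13 N down. I touched nothing else on the bench, and the hand-in returned no verdict.

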